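# Hang the cup under the crumb portioner and hold its sprung gate half open

## Robot

A 6-joint arm with a two-finger parallel gripper is mounted at the origin on the work surface; the furniture and walls round the work are solid. World frame = base frame: x ahead of the robot, y to its left, z up, the work surface at z = 0. Lengths are in m, angles in rad, forces in N, time in s.
With the tool pointing down it reaches from about 0.325 to 1 m from the base axis. Payload 5.1 kg.
Tool frame: the origin (TCP) lies at the centre of the arm's flange, where the gripper is bolted on; the fingertips stand 173 mm ahead of it and the grasp point (between the pads) lies 155 mm ahead of it; z points along the fingers, y is the line along which they close (so a half turn about z gives the same grasp; the last joint's range is limited). The gripper opens to 85 mm and grips with 20 to 120 N. Pads are 22 mm wide; open, the fingers measure 114 mm over their backs; the gripper's body (76 mm by 85 mm) begins 54 mm behind the grasp point. The pads swing forward as they close: fully open they stand 13 mm farther back than shut.
Start: joints at [1.157, 0.124, 1.65, -0, 1.367, -0.083], TCP at [0.211, 0.615, 0.405] pointing down, gripper open.
Joint ranges: [-2.61, 2.61], [-1.02, 2.33], [0.03, 2.71], [-1.35, 4.49], [0.32, 2.68], [-2.91, 2.91]. Speed limits (rad/s): [2.57, 2.57, 3.14, 3.14, 3.14, 3.14].

## Interface

Orientations are given as a 3x3 rotation matrix whose columns are the frame's x, y, z axes.
In Python, from station import ctrl gives the robot as it stands. The module is installed in compiled form; this text tells all that it offers.
- The arm moves only by the tool step_arm, never from a script. Its argument "steps" is a list of rows, each a list of 7 numbers: the turn, a rotation vector about the tool's x, y, z in rad, then the shift along the tool's x, y, z in m, then the closure, from -1 (fully open) to 1 (shut), so that 0 is half open. In form: [[rx, ry, rz, dx, dy, dz, claw], ...]. A call has 1 to 12 rows; each row is the pose to reach, as a shift and turn from the pose commanded when the call began, along the tool's axes at that moment; what a row does not reach only later rows make up. A row lasts 1/12 s, in which the tool goes at most 41.7 mm and 7.16 degrees, less where a joint would pass 70% of its speed; a pose out of reach is approached as far as the arm can. A call with a gripper value outside its range is refused whole. The fingers move at their own pace and stop on an object; the grip force is fixed at half the most. Time passes only in rows, so rows that repeat a pose let the fingers close. It gives the time, the measured TCP pose, the force, the opening and the grip force at its end, in the units of the state.
- ctrl.sense(): the state, without advancing time (a new reading comes with each control period).
- ctrl.get_image(name): name is "scene" or "top" or "wrist"; returns the picture (384x512x3 uint8, red, green, blue); there is no depth.
- ctrl.calibration(name): a dict with "fx", "fy", "cx", "cy" (pixels), "world_to_cam" (4x4, takes a point from world to camera coordinates); the wrist camera has in their place "mount" (4x4, takes a point from camera to tool coordinates, whose origin is the TCP and whose axes are the flange's). Camera axes: x right, y down, z forward; pixel columns grow to the right and rows downward; lengths in m; the calibration is good to about 2 mm. The wrist camera is an equidistant fisheye: a pixel r from the principal point sees the ray r / f radians off the axis. A picture is of the moment at which its call begins: read the wrist's pose just before it. calibration takes no time and is no camera call.
- ctrl.sign_off(): hands the job in; it is judged then, once.
Trained networks look in the newest picture that a camera, given by its name, has taken for a name from the list of things; names that differ only in an ending like _2 or _b are one class to them, and where a whole thing is asked for, a point or a joint stands for the part that bears it (a point fixed in the world has none). Each returns a list of dicts, best first, with "conf" (0 to 1); they miss things now and then, are a little off and sometimes report something else, mostly with a low value. They report only what shows in the picture. A call takes as long as a camera call.
- ctrl.regions_of(camera, label): "pixels" (384x512 bool, what is visible of it) and "extent" ([centre column, centre row, width, height] in pixels, round what is visible of it).
- ctrl.landmark_of(camera, label): "location" ([column, row] in pixels: a listed point, or the origin of a listed thing).
The state is a dict: "time": time; "joints": joint angles; "joint_velocities": joint speeds; "tau": joint torques, N m; "ee_pos": TCP position; "eef_rot": TCP orientation; "force": force on the tool from outside, world axes, zero at the start; "moment": the same for the moment, N m; "finger_gap": finger opening in m; "finger_force": force on a finger pad.
Only numpy, scipy, OpenCV 4.12 (cv2) and the standard library are available. Lean on these libraries where they do the work, as an engineer would, in place of code of your own. Each camera call takes 0.05 s, during which the arm holds its last target. There are 200 camera calls.

## Task

Get the crumb portioner ready for the cook, who is about to tip crumbs through it: hook the cup carrier over the front rail at the open end, slide it along until its hook sits between the two orange bands so that the cup hangs right under the outlet, and let go of it. Only then draw the spring-loaded gate out by its black handle to the orange half mark, never letting it get near wide open, and finish while still holding it steady there at half travel. Leave the other things on the table alone.

Things in the scene. Friction and masses are not known exactly. Their poses are not given: they have to be found in the camera images.
- portioner: steel portioner fixed to the table: round open hopper (110 mm across, rim at z 187 mm) over a slide gate. Origin on the table below the hopper's middle; x to its back, y along its rail to its left (rail's open end), z up. Base plate 8 mm thick, x -108 to 102, y -105 to 220 mm. A back plate stands at x 88 mm, |y| < 50 mm. Gate guides and spring barrel reach to y -140 mm, their tops at z 104 mm
- outlet (a point): middle of the hopper's 46 mm outlet, under the gate, 78 mm above the table, at the portioner's x 0, y 0
- rail_mark (a point): point on the front rail's axis midway between its two orange bands (inner edges 42 mm apart); portioner's x -85, y 0, z 115 mm, axes as the portioner's. The rail is round, 12 mm thick, along y from -75 to 205 mm, with a post at each end (top at z 125 mm). A stay bar, also 12 mm thick, runs 70 mm below it, 1 mm further back
- rail_entry (a point): point on the rail's axis in its free length, 135 mm to the portioner's left (+y) of rail_mark; nothing stands above or behind the rail here, so the carrier can be lowered onto it
- carrier: loose cup carrier, about 110 g, standing upright on the table. Origin on its underside straight below its grip; x from the grip to the cup, z up. Black grip block 26 mm (x) by 18 mm (y), 106 to 154 mm up, on a steel hook 30 mm wide along y; a steel cup, 64 mm across, 36 mm tall, is fixed in a ring with its axis at x 85 mm. Hung, its x lies along the portioner's x: cup behind the rail
- carrier_grip (a point): middle of the carrier's black grip, 135 mm above its underside
- hook_seat (a point): middle of the underside of the hook's bridge, 93 mm above the carrier's underside; 6 mm above the rail's axis when hung. The hook opens downward, 17 mm wide inside (x -8.5 to 8.5 mm): front lip at -x, 24 mm deep, flared outward; rear strap at +x, down to the underside, which leans on the stay bar when hung (carrier then leans about 0.06 rad)
- cup_mouth (a point): centre of the cup's mouth on the carrier (36 mm above the underside, x 85 mm)
- gate_handle: upright handle of the gate, on the portioner's right (-y) side, moving with the gate. Black grip block 34 mm (x) by 14 mm (y, the direction in which the gate slides), 110 to 165 mm above the table. Axes as the portioner's
- gate_grip (a point): centre line of the black gate handle, 143 mm above the table, 140 mm to the portioner's right of the outlet when the gate is shut
- gate (a joint): travel of the gate in m: 0 shut, 0.05 wide open, 0.025 half (red pointer at the orange mark). It slides along the portioner's -y. A spring pulls it shut: about 4 N at the start, 9 N at half, 14 N wide open
- timer: white and grey twist timer, 66 mm across, 48 mm tall, in front of the portioner; leave alone
- loose_cup: loose steel cup, 64 mm across, 36 mm tall, not part of the carrier; leave alone
- crumb_packet: flat packet of orange crumbs, 161 by 222 by 24 mm; leave alone

How it is judged:
On the way, in this order (a step that is already met when the one before it is completed fails the run):
1. the carrier's hook is over the rail at its free end, seated on it, the cup behind the rail (z of hook_seat in the frame of rail_mark between 0.002 and 0.01 m and x of hook_seat in the frame of rail_mark between -0.007 and 0.007 m and x of cup_mouth in the frame of rail_mark above 0.07 m and y of hook_seat in the frame of rail_mark between 0.04 and 0.19 m), for 0.1 s.
2. the carrier hangs by itself between the bands, let go, with the cup under the outlet (z of hook_seat in the frame of rail_mark between 0.002 and 0.01 m and y of hook_seat in the frame of rail_mark between -0.01 and 0.01 m and horizontal distance between cup_mouth and outlet below 0.015 m and angle between carrier's own z axis and vertical below 0.12 rad and contact force between each of the arm, the fingers and carrier below 0.1 N), for 0.3 s.
3. the gate is held steadily at half travel (value of joint gate between 0.02 and 0.03 m and contact force between the fingers and gate_handle above 2 N), for 0.5 s.
At the end, for the whole second after the job is handed in: the fingers hold the gate handle at half travel (20 to 30 mm of 50) and it is still, while the carrier hangs untouched and at rest on the rail, its hook within 10 mm of the middle of the bands, less than 0.12 rad off upright, the cup's mouth within 15 mm of being centred under the outlet (all of step 2 and all of step 3 and velocity of joint gate between -0.01 and 0.01 m/s and linear speed of carrier below 0.02 m/s); the arm keeps its last pose, push and grip.
It fails at once if the gate is opened (more than 6 mm) while the cup is not under the outlet (value of joint gate above 0.006 m and horizontal distance between cup_mouth and outlet above 0.02 m).
It fails at once if the gate is pulled wide open (beyond 42 mm) (value of joint gate above 0.042 m).
It fails at once if the timer, the loose cup or the crumb packet is moved by more than 20 mm (distance of any of timer, loose_cup, crumb_packet from where it was at the start of the episode above 0.02 m).
It also fails if it takes over 54 s, if anything falls off the work surface, if the arm or the gripper's body presses on something with over 40 N, if the wrist force passes 120 N, or if a joint passes its speed limit or range.

## Working session

There is one attempt and no reset: what is moved stays moved. The work goes in short steps, Python scripts to look and compute and a tool call to move; the robot and the scene stay as the last step left them, time stands still between calls to the robot, and variables do not carry over. Pictures are saved under pics/ and viewed, at most 10 in all, crops included, and the job is handed in when it is done.

Besides the shell and the picture viewer there is one more tool, called after ">>>" by a JSON object that holds its "fn" and its "kwargs", one argument or row to a line. step_arm: Moves the arm, as the interface text tells. Its arguments: {"type":"object","properties":{"steps":{"type":"array"}},"required":["steps"]}

```bash
mkdir -p pics; python3 - <<'E'
from station import ctrl
import cv2,numpy as np
s=ctrl.sense();print(s['time'],s['ee_pos'],s['eef_rot'],s['finger_gap'])
ims=[]
for c in("scene","top"):
    im=ctrl.get_image(c);ims.append(im);cv2.imwrite(f'pics/{c}0.png',im[:,:,::-1])
    k=ctrl.calibration(c);print(c,k['fx'],np.round(k['world_to_cam'],3).tolist())
    for l in("portioner","outlet","rail_mark","rail_entry","carrier","carrier_grip","hook_seat","cup_mouth","gate_handle","gate_grip","timer","loose_cup","crumb_packet"):
        print(c,l,[(np.round(d['location']).tolist(),round(d['conf'],2)) for d in ctrl.landmark_of(c,l)[:2]])
E
```

```text
0.0 [0.21102965 0.61452317 0.40345036] [[-9.45782733e-01  3.24798866e-01 -8.47483968e-04]
 [ 3.24799923e-01  9.45780808e-01 -1.91679161e-03]
 [ 1.78962331e-04 -2.08813113e-03 -9.99997804e-01]] 0.08520494971196584
scene 407.99420861209506 [[0.828, -0.56, -0.026, -0.386], [-0.264, -0.348, -0.899, 0.249], [0.495, 0.751, -0.437, 0.848], [0.0, 0.0, 0.0, 1.0]]
scene portioner []
scene outlet [([308.0, 207.0], 0.68), ([252.0, 270.0], 0.66)]
scene rail_mark [([277.0, 196.0], 0.76)]
scene rail_entry [([261.0, 180.0], 0.87)]
scene carrier [([183.0, 204.0], 0.79)]
scene carrier_grip [([182.0, 164.0], 0.89), ([184.0, 206.0], 0.21)]
scene hook_seat [([182.0, 176.0], 0.7)]
scene cup_mouth [([209.0, 189.0], 0.65), ([253.0, 270.0], 0.31)]
scene gate_handle [([332.0, 226.0], 0.81), ([307.0, 204.0], 0.16)]
scene gate_grip [([338.0, 204.0], 0.86)]
scene timer [([253.0, 269.0], 0.77)]
scene loose_cup [([208.0, 226.0], 0.65), ([279.0, 197.0], 0.25)]
scene crumb_packet [([287.0, 319.0], 0.68), ([254.0, 269.0], 0.57)]
top 487.5405402613152 [[-0.016, -1.0, 0.015, 0.033], [-0.998, 0.015, -0.054, 0.489], [0.054, -0.016, -0.998, 1.492], [0.0, 0.0, 0.0, 1.0]]
top portioner [([284.0, 154.0], 0.83)]
top outlet [([290.0, 150.0], 0.63)]
top rail_mark [([283.0, 174.0], 0.86)]
top rail_entry [([239.0, 164.0], 0.57)]
top carrier [([182.0, 223.0], 0.71)]
top carrier_grip [([174.0, 222.0], 0.84), ([181.0, 195.0], 0.66)]
top hook_seat [([179.0, 224.0], 0.84)]
top cup_mouth [([180.0, 196.0], 0.77)]
top gate_handle [([332.0, 157.0], 0.65)]
top gate_grip [([336.0, 154.0], 0.59), ([291.0, 151.0], 0.24)]
top timer [([308.0, 222.0], 0.93)]
top loose_cup [([236.0, 222.0], 0.69), ([335.0, 156.0], 0.28)]
top crumb_packet [([363.0, 235.0], 0.86)]
```

```bash
cat > h.py <<'E'
from station import ctrl
import numpy as np, cv2
def ray(c,p):
    k=ctrl.calibration(c);W=k['world_to_cam'];R=W[:3,:3];o=-R.T@W[:3,3]
    d=R.T@np.array([(p[0]-k['cx'])/k['fx'],(p[1]-k['cy'])/k['fy'],1.]);return o,d/np.linalg.norm(d)
def atz(c,p,z):
    o,d=ray(c,p);return o+d*(z-o[2])/d[2]
def proj(c,X):
    k=ctrl.calibration(c);q=k['world_to_cam'][:3,:3]@X+k['world_to_cam'][:3,3]
    return np.array([k['fx']*q[0]/q[2]+k['cx'],k['fy']*q[1]/q[2]+k['cy']])
def wrays(pts,s):  # wrist camera rays in world for state s
    k=ctrl.calibration("wrist");M=k['mount'];R=np.array(s['eef_rot']);out=[]
    for p in pts:
        x=np.array([(p[0]-k['cx'])/k['fx'],(p[1]-k['cy'])/k['fy']]);t=np.linalg.norm(x)
        d=np.array([*(np.sin(t)*x/max(t,1e-9)),np.cos(t)])
        out.append((R@M[:3,3]+s['ee_pos'],R@M[:3,:3]@d))
    return out
E
python3 - <<'E'
from h import *
S=dict(rail_mark=([277,196],[283,174],.115),rail_entry=([261,180],[239,164],.115),carrier_grip=([182,164],[174,222],.135),hook_seat=([182,176],[179,224],.093),cup_mouth=([209,189],[180,196],.036),gate_grip=([338,204],[336,154],.143),outlet=([308,207],[290,150],.078),timer=([253,269],[308,222],0),loose=([208,226],[236,222],0))
for n,(a,b,z) in S.items(): print(n,atz('scene',a,z).round(3),atz('top',b,z).round(3))
a=cv2.imread('pics/scene0.png')[120:360,130:430];b=cv2.imread('pics/top0.png')[90:300,130:430]
cv2.imwrite('pics/a.png',cv2.resize(a,None,fx=2.5,fy=2.5));cv2.imwrite('pics/b.png',cv2.resize(b,None,fx=2.6,fy=2.6))
E
```

```text
rail_mark [ 0.54  -0.03   0.115] [ 0.544 -0.036  0.115]
rail_entry [0.565 0.075 0.115] [0.575 0.091 0.115]
carrier_grip [0.421 0.273 0.135] [0.41  0.276 0.135]
hook_seat [0.421 0.283 0.093] [0.404 0.268 0.093]
cup_mouth [0.497 0.26  0.036] [0.489 0.273 0.036]
gate_grip [ 0.592 -0.19   0.143] [ 0.596 -0.186  0.143]
outlet [ 0.61  -0.071  0.078] [ 0.619 -0.06   0.078]
timer [ 0.401 -0.117  0.   ] [ 0.404 -0.118  0.   ]
loose [0.412 0.119 0.   ] [0.408 0.106 0.   ]
```

View pics/a.png

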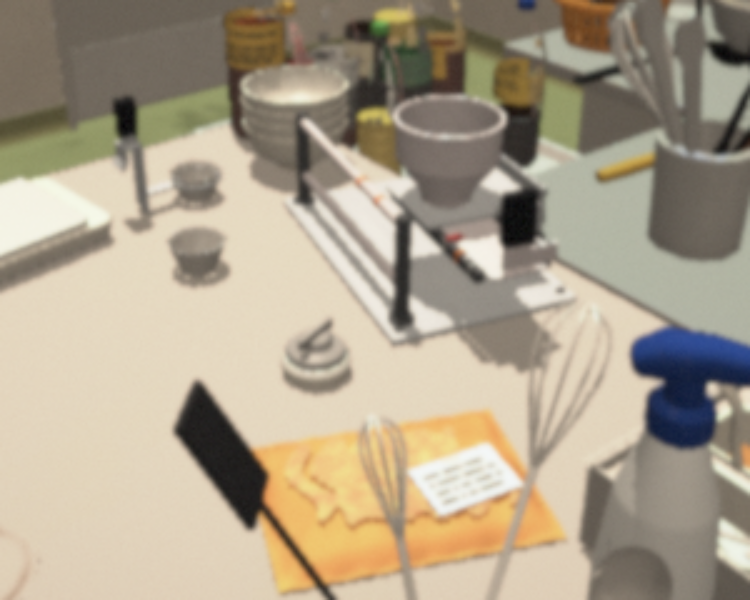

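View pics/b.png

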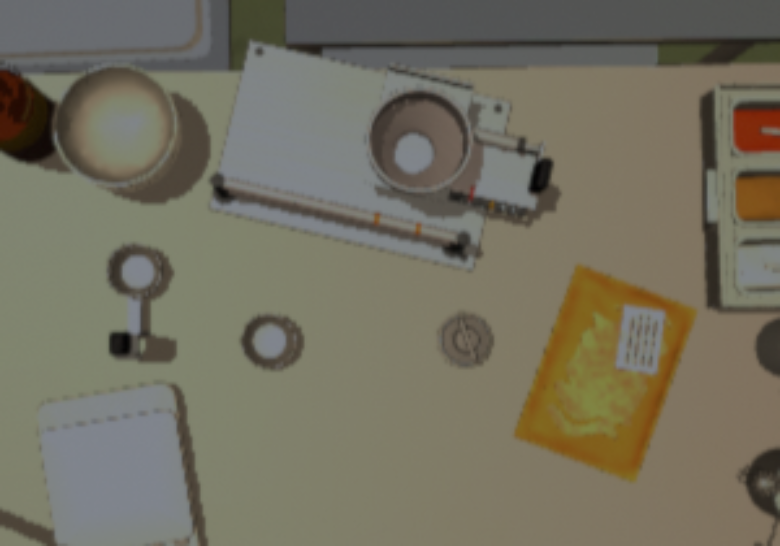

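Scene (crop): the carrier stands at the left (grip about 125,115), the loose cup at 197,255. The portioner has orange rail bands near 368,190 and its gate handle at 518,215. The top view agrees: rail from (222,185) to (460,243), so portioner yaw is about -0.24 and carrier yaw about 0. Next I move above the carrier.

>>> {"fn": "step_arm", "kwargs": {
  "steps": [
    [0, 0, -0.11, -0.035, -0.03, 0, -0.3],
    [0, 0, -0.22, -0.07, -0.06, 0, -0.3],
    [0, 0, -0.33, -0.105, -0.09, -0.005, -0.3],
    [0, 0, -0.33, -0.14, -0.12, -0.01, -0.3],
    [0, 0, -0.33, -0.175, -0.15, -0.015, -0.3],
    [0, 0, -0.33, -0.21, -0.18, -0.015, -0.3],
    [0, 0, -0.33, -0.245, -0.21, -0.015, -0.3],
    [0, 0, -0.33, -0.28, -0.24, -0.015, -0.3],
    [0, 0, -0.33, -0.3, -0.256, -0.015, -0.3],
    [0, 0, -0.33, -0.3, -0.256, -0.015, -0.3],
    [0, 0, -0.33, -0.3, -0.256, -0.015, -0.3]
  ]
}}

```text
time: 2.32
ee_pos: [0.4133, 0.2722, 0.4201]
eef_rot: [[-1.0, 0.006, 0.001], [0.006, 1.0, -0.001], [-0.001, -0.001, -1.0]]
force: [-0.6, 1.0, -0.7]
finger_gap: 0.0551
finger_force: 0.0
```

```bash
cat > w.py <<'E'
from h import *
import sys
s=ctrl.sense();im=ctrl.get_image("wrist");cv2.imwrite('pics/'+sys.argv[1],im[:,:,::-1])
print(s['time'],np.round(s['ee_pos'],4),np.round(s['eef_rot'],3).tolist(),s['finger_gap'],np.round(s['force'],1))
Z=dict(carrier_grip=.135,hook_seat=.093,cup_mouth=.036,carrier=0,rail_mark=.115,rail_entry=.115,gate_grip=.143,gate_handle=0,portioner=0,outlet=.078)
for l in sys.argv[2:]:
    for d in ctrl.landmark_of("wrist",l)[:2]:
        o,v=wrays([d['location']],s)[0];print(l,np.round(d['location'],1),round(d['conf'],2),(o+v*(Z[l]-o[2])/v[2]).round(4))
E
python3 w.py w1.png carrier_grip hook_seat cup_mouth rail_mark rail_entry
```

```text
2.3167 [0.4133 0.2722 0.4201] [[-1.0, 0.006, 0.001], [0.006, 1.0, -0.001], [-0.001, -0.001, -1.0]] 0.055141828782467366 [-0.6  1.  -0.7]
carrier_grip [256.4 183.4] 0.7 [0.4111 0.2709 0.135 ]
carrier_grip [251.6 172.3] 0.69 [0.4009 0.2668 0.135 ]
hook_seat [252.2 172.4] 0.95 [0.4116 0.2663 0.093 ]
hook_seat [143.2 159.3] 0.75 [0.3955 0.1498 0.093 ]
cup_mouth [253.9 226.1] 0.62 [0.4979 0.2664 0.036 ]
rail_mark [ 41.6 270.1] 0.74 [ 0.5373 -0.0255  0.115 ]
```

View pics/w1.png

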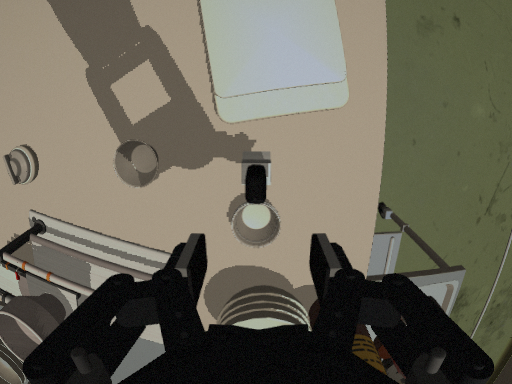

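The wrist picture shows the black grip at (256,184) and the cup at (256,215), both on the tool's axis. Carrier yaw is therefore about 0 and the fingers straddle it. I descend and grasp.

>>> {"fn": "step_arm", "kwargs": {
  "steps": [
    [0, 0, 0, 0.002, 0, 0.03, -0.3],
    [0, 0, 0, 0.002, 0, 0.06, -0.3],
    [0, 0, 0, 0.002, 0, 0.09, -0.3],
    [0, 0, 0, 0.002, 0, 0.115, -0.3],
    [0, 0, 0, 0.002, 0, 0.128, -0.3],
    [0, 0, 0, 0.002, 0, 0.128, 0.2],
    [0, 0, 0, 0.002, 0, 0.128, 0.6],
    [0, 0, 0, 0.002, 0, 0.128, 1],
    [0, 0, 0, 0.002, 0, 0.128, 1],
    [0, 0, 0, 0.002, 0, 0.128, 1],
    [0, 0, 0, 0.002, 0, 0.128, 1]
  ]
}}

```text
time: 3.53
ee_pos: [0.4101, 0.2755, 0.293]
eef_rot: [[-1.0, 0.001, 0.002], [0.001, 1.0, 0.001], [-0.002, 0.001, -1.0]]
force: [-0.1, 0.9, 0.8]
finger_gap: 0.0171
finger_force: 63.1
```

Gripped at a 17 mm gap. I lift and move over the rail entry.

>>> {"fn": "step_arm", "kwargs": {
  "steps": [
    [0, 0, 0, 0, 0, -0.035, 1],
    [0, 0, 0, 0, 0, -0.07, 1],
    [0, 0, 0, 0, 0, -0.105, 1],
    [0, 0, 0, 0, 0, -0.14, 1],
    [0, 0, 0.06, -0.02, -0.025, -0.157, 1],
    [0, 0, 0.12, -0.045, -0.05, -0.157, 1],
    [0, 0, 0.18, -0.07, -0.075, -0.157, 1],
    [0, 0, 0.24, -0.095, -0.1, -0.157, 1],
    [0, 0, 0.24, -0.12, -0.125, -0.157, 1],
    [0, 0, 0.24, -0.14, -0.15, -0.157, 1],
    [0, 0, 0.24, -0.16, -0.175, -0.157, 1],
    [0, 0, 0.24, -0.16, -0.175, -0.157, 1]
  ]
}}

```text
time: 4.53
ee_pos: [0.5719, 0.0962, 0.4487]
eef_rot: [[-0.97, 0.243, 0.001], [0.243, 0.97, -0.002], [-0.002, -0.002, -1.0]]
force: [0.1, -0.1, -0.7]
finger_gap: 0.0171
finger_force: 62.8
```

>>> {"fn": "step_arm", "kwargs": {
  "steps": [
    [0, 0, 0, 0, 0, 0, 1]
  ]
}}

```text
time: 4.62
ee_pos: [0.5702, 0.0987, 0.4487]
eef_rot: [[-0.97, 0.241, -0.001], [0.241, 0.97, 0.0], [0.001, 0.0, -1.0]]
force: [-0.4, 0.3, -1.5]
finger_gap: 0.0172
finger_force: 62.8
```

```bash
python3 w.py w2.png carrier_grip hook_seat rail_mark rail_entry gate_grip outlet
```

```text
4.6167 [0.5702 0.0987 0.4487] [[-0.97, 0.241, -0.001], [0.241, 0.97, 0.0], [0.001, 0.0, -1.0]] 0.017248490949204085 [-0.4  0.3 -1.5]
carrier_grip [256.5 262.5] 0.81 [0.6634 0.0742 0.135 ]
carrier_grip [ 20.3 103.9] 0.42 [ 0.4098 -0.1527  0.135 ]
hook_seat [253.8 225.2] 0.85 [0.6368 0.0773 0.093 ]
hook_seat [95.5 93.9] 0.68 [ 0.4323 -0.0657  0.093 ]
rail_mark [133.8 176.7] 0.56 [ 0.5398 -0.0365  0.115 ]
rail_entry [255.3 177.4] 0.67 [0.5742 0.0951 0.115 ]
gate_grip [ 40.1 244.9] 0.91 [ 0.5842 -0.197   0.143 ]
gate_grip [256.7 182.5] 0.31 [0.5722 0.0973 0.143 ]
outlet [153.5 231.2] 0.92 [ 0.6218 -0.0558  0.078 ]
```

View pics/w2.png

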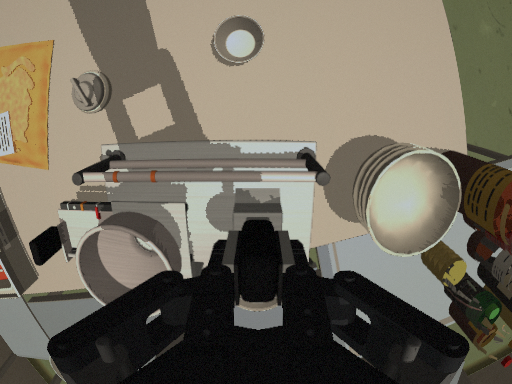

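The picture shows the rail across row about 177 with its bands at columns 115 and 153. The left post is at column 318, and the held carrier is at columns 235-282 with its hook's lip edge near row 205. Next I fit the rail line and the hook's offset in hand.

```bash
python3 - <<'E'
from h import *
s=ctrl.sense();im=cv2.imread('pics/w2.png').astype(int);k=ctrl.calibration('wrist');print(np.round(k['mount'],4).tolist(),k['cx'],k['cy'],k['fx'])
b,g,r=im[:,:,0],im[:,:,1],im[:,:,2]
m=((r-b>70)&(r-g>40)).astype(np.uint8);m[:165]=0;m[190:]=0;m[:,:100]=0;m[:,180:]=0
n,_,st,ce=cv2.connectedComponentsWithStats(m);print([(st[i].tolist(),ce[i].round(1).tolist()) for i in range(1,n) if st[i,4]>8])
gray=im.sum(2)//3
for c in(170,190,220,290,305): print(c,gray[165:192,c].tolist())
print('w2 col256',list(zip(range(196,240,1),gray[196:240,256].tolist())))
g1=cv2.imread('pics/w1.png').astype(int).sum(2)//3
print('w1 col256',list(zip(range(148,210),g1[148:210,256].tolist())))
print('w1 row185',g1[185,238:276].tolist())
E
```

```text
[[-0.0004, -0.954, -0.2998, 0.0767], [1.0, -0.0002, -0.0005, 0.0003], [0.0004, -0.2998, 0.954, 0.0309], [0.0, 0.0, 0.0, 1.0]] 257.86807306154884 189.6540473881805 297.3186396354542
[([150, 171, 5, 11, 45], [152.4, 176.0]), ([113, 172, 5, 10, 36], [114.5, 176.7])]
170 [111, 107, 91, 101, 113, 109, 83, 90, 103, 113, 117, 120, 118, 113, 108, 100, 98, 110, 115, 112, 111, 112, 113, 113, 113, 113, 114]
190 [110, 101, 87, 95, 115, 97, 83, 95, 105, 111, 117, 119, 118, 113, 105, 97, 104, 173, 190, 190, 188, 189, 193, 190, 190, 190, 192]
220 [113, 102, 121, 175, 193, 149, 99, 95, 106, 113, 119, 121, 123, 115, 109, 102, 131, 185, 193, 195, 189, 190, 192, 193, 192, 191, 192]
290 [121, 109, 117, 174, 194, 170, 117, 127, 148, 171, 184, 194, 197, 195, 189, 177, 156, 183, 191, 192, 193, 191, 192, 193, 190, 191, 191]
305 [81, 97, 107, 167, 194, 174, 116, 121, 142, 165, 181, 190, 197, 196, 190, 181, 148, 183, 192, 192, 192, 189, 192, 195, 192, 193, 192]
w2 col256 [(196, 129), (197, 132), (198, 132), (199, 123), (200, 98), (201, 89), (202, 89), (203, 63), (204, 60), (205, 58), (206, 57), (207, 58), (20
[... 501 characters left out ...]
 52), (162, 51), (163, 96), (164, 68), (165, 27), (166, 3), (167, 2), (168, 8), (169, 11), (170, 11), (171, 0), (172, 8), (173, 7), (174, 7), (175, 2), (176, 15), (177, 5), (178, 14), (179, 4), (180, 16), (181, 6), (182, 20), (183, 10), (184, 16), (185, 11), (186, 11), (187, 16), (188, 17), (189, 12), (190, 16), (191, 16), (192, 11), (193, 10), (194, 9), (195, 18), (196, 15), (197, 3), (198, 13), (199, 19), (200, 20), (201, 15), (202, 16), (203, 38), (204, 136), (205, 168), (206, 168), (207, 170), (208, 171), (209, 170)]
w1 row185 [150, 151, 149, 152, 154, 149, 131, 72, 2, 16, 13, 13, 10, 18, 14, 17, 15, 17, 11, 10, 5, 15, 14, 2, 7, 13, 2, 14, 93, 140, 154, 153, 154, 151, 150, 149, 148, 150]
```

```bash
python3 - <<'E'
from h import *
s=ctrl.sense();R=np.array(s['eef_rot']);p=np.array(s['ee_pos'])
P=[]
for px in[(114.5,176.6),(152.4,176.0),(220,175.8),(300,175.9)]:
    o,v=wrays([px],s)[0];X=o+v*(.115-o[2])/v[2];P.append(X);print(px,X.round(4),'tool',(R.T@(X-p)).round(4))
P=np.array(P);d=P[-1]-P[0];print('yaw',np.arctan2(-d[0],d[1]),'mark',P[:2].mean(0).round(4),'bandgap',np.linalg.norm(P[1]-P[0]))
for px,z in[((256,219.3),.2617)]:
    o,v=wrays([px],s)[0];X=o+v*(z-o[2])/v[2];print('front-bottom',(R.T@(X-p)).round(4))
s1=dict(ee_pos=np.array([.4133,.2722,.4201]),eef_rot=np.array([[-1,.006,.001],[.006,1,-.001],[-.001,-.001,-1.]]))
for px,z in[((256,164.7),.106),((256,203.3),.154),((245.3,185),.154),((265.8,185),.154)]:
    o,v=wrays([px],s1)[0];X=o+v*(z-o[2])/v[2];print('w1',px,X.round(4))
E
```

```text
(114.5, 176.6) [ 0.5331 -0.0589  0.115 ] tool [-0.0029 -0.1638  0.3339]
(152.4, 176.0) [ 0.5444 -0.0123  0.115 ] tool [-0.0028 -0.1159  0.3339]
(220, 175.8) [0.5628 0.0614 0.115 ] tool [-0.0032 -0.04    0.334 ]
(300, 175.9) [0.583  0.1438 0.115 ] tool [-0.0033  0.0448  0.334 ]
yaw -0.2412739004939732 mark [ 0.5388 -0.0356  0.115 ] bandgap 0.04794805395220796
front-bottom [ 0.0098 -0.0009  0.1873]
w1 (256, 164.7) [0.4004 0.2703 0.106 ]
w1 (256, 203.3) [0.4229 0.2705 0.154 ]
w1 (245.3, 185) [0.4067 0.2618 0.154 ]
w1 (265.8, 185) [0.4068 0.2787 0.154 ]
```

The rail is at tool x about -3 mm and the grip at about -2.5 to -3 mm, so they are aligned. The measured band spacing is 48 mm as it should be. I lower with a 1 mm rearward bias.

>>> {"fn": "step_arm", "kwargs": {
  "steps": [
    [0, 0, 0.002, -0.001, 0, 0.015, 1],
    [0, 0, 0.002, -0.001, 0, 0.03, 1],
    [0, 0, 0.002, -0.001, 0, 0.045, 1],
    [0, 0, 0.002, -0.001, 0, 0.06, 1],
    [0, 0, 0.002, -0.001, 0, 0.075, 1],
    [0, 0, 0.002, -0.001, 0, 0.09, 1],
    [0, 0, 0.002, -0.001, 0, 0.095, 1],
    [0, 0, 0.002, -0.001, 0, 0.095, 1]
  ]
}}

```text
time: 5.63
ee_pos: [0.5701, 0.1002, 0.3523]
eef_rot: [[-0.971, 0.24, -0.002], [0.24, 0.971, -0.0], [0.002, -0.001, -1.0]]
force: [0.1, -0.2, -0.5]
finger_gap: 0.017
finger_force: 62.7
```

>>> {"fn": "step_arm", "kwargs": {
  "steps": [
    [0, 0, 0, 0, 0, 0.008, 1],
    [0, 0, 0, 0, 0, 0.014, 1],
    [0, 0, 0, 0, 0, 0.019, 1],
    [0, 0, 0, 0, 0, 0.024, 1],
    [0, 0, 0, 0, 0, 0.024, 1]
  ]
}}

```text
time: 6.05
ee_pos: [0.5704, 0.0998, 0.3286]
eef_rot: [[-0.971, 0.24, -0.001], [0.24, 0.971, -0.0], [0.001, -0.0, -1.0]]
force: [0.6, -0.4, -2.0]
finger_gap: 0.0172
finger_force: 62.7
```

```bash
python3 w.py w3.png rail_mark; python3 -c "
import cv2;from station import ctrl
a=cv2.imread('pics/w3.png')[120:320,60:360];cv2.imwrite('pics/w3c.png',cv2.resize(a,None,fx=2.6,fy=2.6,interpolation=2))"
```

```text
6.05 [0.5704 0.0998 0.3286] [[-0.971, 0.24, -0.001], [0.24, 0.971, -0.0], [0.001, -0.0, -1.0]] 0.017235986879121732 [ 0.6 -0.4 -2. ]
rail_mark [ 78.5 219.1] 0.92 [ 0.5415 -0.0346  0.115 ]
```

View pics/w3c.png

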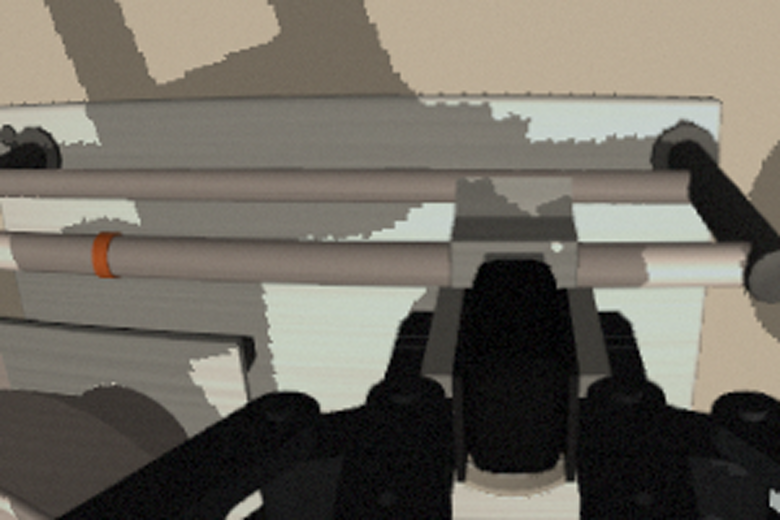

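The hook is over the rail (lip in front at about 515,200, bridge level with the rail) and nothing is pressing. I lower the last 7-8 mm.

>>> {"fn": "step_arm", "kwargs": {
  "steps": [
    [0, 0, 0, 0, 0, 0.003, 1],
    [0, 0, 0, 0, 0, 0.006, 1],
    [0, 0, 0, 0, 0, 0.007, 1],
    [0, 0, 0, 0, 0, 0.008, 1],
    [0, 0, 0, 0, 0, 0.008, 1],
    [0, 0, 0, 0, 0, 0.008, 1]
  ]
}}

```text
time: 6.65
ee_pos: [0.5705, 0.0998, 0.3217]
eef_rot: [[-0.971, 0.24, -0.0], [0.24, 0.971, -0.0], [0.0, -0.0, -1.0]]
force: [0.2, -0.0, -0.8]
finger_gap: 0.0173
finger_force: 62.8
```

>>> {"fn": "step_arm", "kwargs": {
  "steps": [
    [0, 0, 0, 0, 0, 0.001, 1],
    [0, 0, 0, 0, 0, 0.002, 1],
    [0, 0, 0, 0, 0, 0.002, 1],
    [0, 0, 0, 0, 0, 0.002, 1]
  ]
}}

```text
time: 6.98
ee_pos: [0.5707, 0.0998, 0.3209]
eef_rot: [[-0.971, 0.24, 0.001], [0.24, 0.971, 0.0], [-0.001, 0.0, -1.0]]
force: [-2.2, -0.9, 5.0]
finger_gap: 0.017
finger_force: 63.6
```

Seated (5 N contact at the expected height). I slide along the rail, eased off by 1 mm.

>>> {"fn": "step_arm", "kwargs": {
  "steps": [
    [0, 0, 0, 0, 0, -0.001, 1],
    [0, 0, 0, 0, -0.008, -0.001, 1],
    [0, 0, 0, 0, -0.018, -0.001, 1],
    [0, 0, 0, 0, -0.028, -0.001, 1],
    [0, 0, 0, 0, -0.038, -0.001, 1],
    [0, 0, 0, 0, -0.048, -0.001, 1],
    [0, 0, 0, 0, -0.058, -0.001, 1],
    [0, 0, 0, 0, -0.068, -0.001, 1],
    [0, 0, 0, 0, -0.07, -0.001, 1]
  ]
}}

```text
time: 7.73
ee_pos: [0.5535, 0.0303, 0.321]
eef_rot: [[-0.97, 0.242, 0.0], [0.242, 0.97, -0.0], [-0.0, 0.0, -1.0]]
force: [0.1, 1.7, 2.2]
finger_gap: 0.0172
finger_force: 63.6
```

>>> {"fn": "step_arm", "kwargs": {
  "steps": [
    [0, 0, 0, 0, -0.01, 0, 1],
    [0, 0, 0, 0, -0.02, 0, 1],
    [0, 0, 0, 0, -0.03, 0, 1],
    [0, 0, 0, 0, -0.04, 0, 1],
    [0, 0, 0, 0, -0.05, 0, 1],
    [0, 0, 0, 0, -0.06, 0, 1],
    [0, 0, 0, 0, -0.066, 0, 1],
    [0, 0, 0, 0, -0.068, 0, 1],
    [0, 0, 0, 0, -0.068, 0, 1],
    [0, 0, 0, 0, -0.068, 0, 1]
  ]
}}

```text
time: 8.57
ee_pos: [0.5373, -0.0348, 0.3209]
eef_rot: [[-0.971, 0.24, -0.0], [0.24, 0.971, -0.002], [-0.0, -0.002, -1.0]]
force: [-0.5, -0.8, 4.9]
finger_gap: 0.0171
finger_force: 63.6
```

```bash
python3 w.py w4.png rail_mark; python3 - <<'E'
from h import *
im=cv2.imread('pics/w4.png').astype(int);b,g,r=im[:,:,0],im[:,:,1],im[:,:,2]
m=((r-b>60)&(r-g>35)).astype(np.uint8)
n,_,st,ce=cv2.connectedComponentsWithStats(m);print([(st[i].tolist(),ce[i].round(1).tolist()) for i in range(1,n) if st[i,4]>25])
cv2.imwrite('pics/w4c.png',cv2.resize(im[120:320,100:400].astype(np.uint8),None,fx=2.6,fy=2.6))
E
```

```text
8.5667 [ 0.5373 -0.0348  0.3209] [[-0.971, 0.24, -0.0], [0.24, 0.971, -0.002], [-0.0, -0.002, -1.0]] 0.017071112319746312 [-0.5 -0.8  4.9]
[([0, 1, 80, 190, 5226], [44.5, 104.2]), ([39, 26, 13, 21, 88], [46.3, 37.5]), ([16, 36, 13, 12, 28], [21.8, 40.7]), ([34, 44, 16, 29, 76], [43.7, 59.0]), ([5, 47, 10, 7, 30], [9.2, 50.5]), ([36, 71, 9, 58, 126], [39.1, 97.8]), ([217, 215, 9, 20, 156], [221.5, 224.4]), ([292, 215, 9, 20, 158], [296.2, 224.7]), ([136, 258, 6, 9, 44], [138.7, 261.9]), ([164, 264, 5, 7, 31], [166.1, 266.9]), ([0, 321, 12, 7, 61], [4.9, 324.1])]
```

View pics/w4c.png

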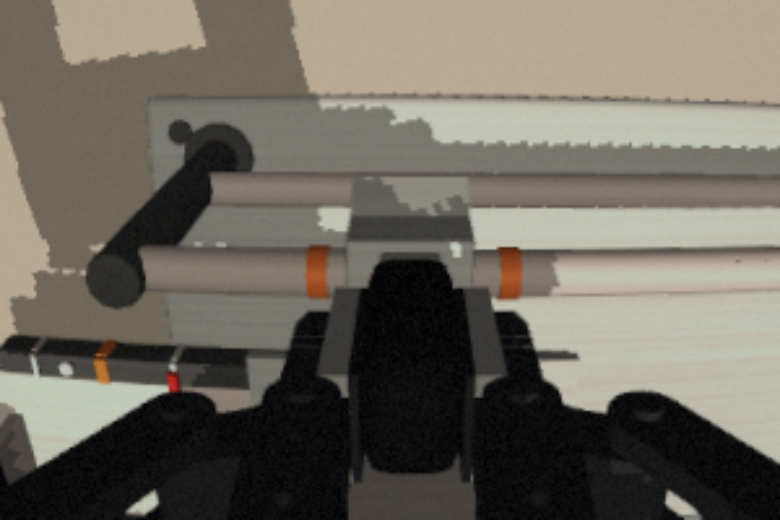

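The hook sits between the bands: its middle is at column 257.3 against a band middle of 258.9, about 1 mm off. I release and rise.

>>> {"fn": "step_arm", "kwargs": {
  "steps": [
    [0, 0, 0, 0, 0, -0.001, 1],
    [0, 0, 0, 0, 0, -0.001, 0.6],
    [0, 0, 0, 0, 0, -0.001, 0.2],
    [0, 0, 0, 0, 0, -0.001, -0.1],
    [0, 0, 0, 0, 0, -0.001, -0.2],
    [0, 0, 0, 0, 0, -0.001, -0.2],
    [0, 0, 0, 0, 0, -0.02, -0.2],
    [0, 0, 0, 0, 0, -0.045, -0.2],
    [0, 0, 0, 0, 0, -0.07, -0.2],
    [0, 0, 0, 0, 0, -0.1, -0.2],
    [0, 0, 0, 0, 0, -0.1, -0.2],
    [0, 0, 0, 0, 0, -0.1, -0.2]
  ]
}}

```text
time: 9.67
ee_pos: [0.5378, -0.0341, 0.4233]
eef_rot: [[-0.971, 0.24, 0.005], [0.24, 0.971, -0.001], [-0.005, 0.0, -1.0]]
force: [-0.9, 0.5, -1.2]
finger_gap: 0.0517
finger_force: 0.0
```

```bash
python3 w.py w5.png rail_mark hook_seat gate_grip
```

```text
9.6667 [ 0.5378 -0.0341  0.4233] [[-0.971, 0.24, 0.005], [0.24, 0.971, -0.001], [-0.005, 0.0, -1.0]] 0.05165685916629202 [-0.9  0.5 -1.2]
hook_seat [254.2 182.7] 0.77 [ 0.5479 -0.0404  0.093 ]
hook_seat [124.2 263.3] 0.57 [ 0.6108 -0.2269  0.093 ]
gate_grip [121.7 261.4] 0.75 [ 0.5834 -0.1935  0.143 ]
```

View pics/w5.png

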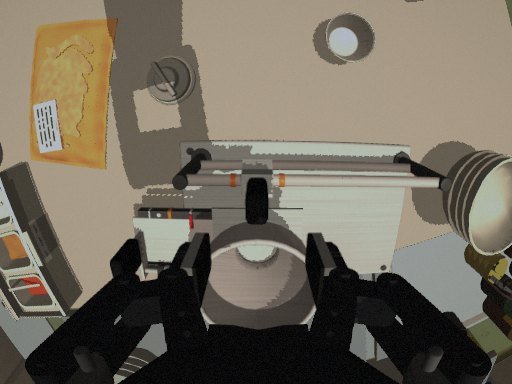

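The carrier hangs by itself between the bands (hook at 258,180, bands at 233 and 282). I go over the gate handle.

>>> {"fn": "step_arm", "kwargs": {
  "steps": [
    [0, 0, 0, -0.012, -0.02, 0, -0.2],
    [0, 0, 0, -0.03, -0.05, 0, -0.2],
    [0, 0, 0, -0.048, -0.08, 0, -0.2],
    [0, 0, 0, -0.066, -0.11, 0, -0.2],
    [0, 0, 0, -0.08, -0.132, 0, -0.2],
    [0, 0, 0, -0.087, -0.14, 0, -0.2],
    [0, 0, 0, -0.087, -0.14, 0, -0.2],
    [0, 0, 0, -0.087, -0.14, 0, -0.2],
    [0, 0, 0, -0.087, -0.14, 0, -0.2]
  ]
}}

```text
time: 10.62
ee_pos: [0.5879, -0.1898, 0.42]
eef_rot: [[-0.971, 0.239, -0.001], [0.239, 0.971, 0.001], [0.002, 0.001, -1.0]]
force: [-0.6, -0.4, 0.4]
finger_gap: 0.0509
finger_force: 0.0
```

```bash
python3 w.py w6.png gate_grip
```

```text
10.6167 [ 0.5879 -0.1898  0.42  ] [[-0.971, 0.239, -0.001], [0.239, 0.971, 0.001], [0.002, 0.001, -1.0]] 0.05092286896571116 [-0.6 -0.4  0.4]
gate_grip [250.5 188. ] 0.96 [ 0.5853 -0.1954  0.143 ]
gate_grip [371.1  96.9] 0.61 [ 0.5309 -0.0757  0.143 ]
```

View pics/w6.png

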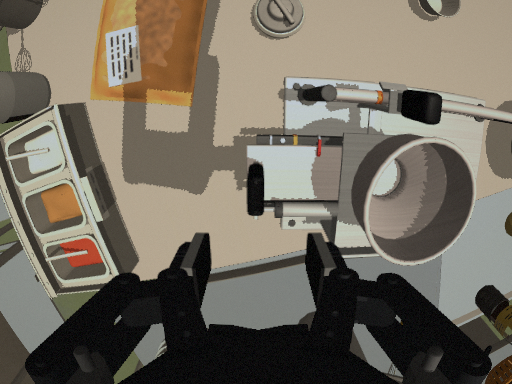

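The handle is at columns 247-265, row 190, about 2 mm to -y of the tool's axis. I descend onto it and close.

>>> {"fn": "step_arm", "kwargs": {
  "steps": [
    [0, 0, 0, 0, -0.002, 0.025, -0.2],
    [0, 0, 0, 0, -0.002, 0.05, -0.2],
    [0, 0, 0, 0, -0.002, 0.075, -0.2],
    [0, 0, 0, 0, -0.002, 0.1, -0.2],
    [0, 0, 0, 0, -0.002, 0.115, -0.2],
    [0, 0, 0, 0, -0.002, 0.12, -0.2],
    [0, 0, 0, 0, -0.002, 0.12, 0.2],
    [0, 0, 0, 0, -0.002, 0.12, 0.6],
    [0, 0, 0, 0, -0.002, 0.12, 1],
    [0, 0, 0, 0, -0.002, 0.12, 1],
    [0, 0, 0, 0, -0.002, 0.12, 1],
    [0, 0, 0, 0, -0.002, 0.12, 1]
  ]
}}

```text
time: 11.72
ee_pos: [0.5884, -0.1926, 0.303]
eef_rot: [[-0.971, 0.241, 0.003], [0.241, 0.971, 0.0], [-0.003, 0.001, -1.0]]
force: [0.7, 4.5, 6.2]
finger_gap: 0.0133
finger_force: 59.8
```

>>> {"fn": "step_arm", "kwargs": {
  "steps": [
    [0, 0, 0, 0, -0.004, 0, 1],
    [0, 0, 0, 0, -0.008, 0, 1],
    [0, 0, 0, 0, -0.012, 0, 1],
    [0, 0, 0, 0, -0.016, 0, 1],
    [0, 0, 0, 0, -0.019, 0, 1],
    [0, 0, 0, 0, -0.022, 0, 1],
    [0, 0, 0, 0, -0.024, 0, 1],
    [0, 0, 0, 0, -0.025, 0, 1],
    [0, 0, 0, 0, -0.025, 0, 1],
    [0, 0, 0, 0, -0.025, 0, 1]
  ]
}}

```text
time: 12.55
ee_pos: [0.5825, -0.2162, 0.303]
eef_rot: [[-0.971, 0.241, 0.003], [0.241, 0.971, 0.002], [-0.003, 0.003, -1.0]]
force: [-0.4, 8.0, 6.3]
finger_gap: 0.0134
finger_force: 59.9
```

```bash
python3 w.py w7.png rail_mark; python3 -c "
import cv2
a=cv2.imread('pics/w7.png')[60:260,212:512];cv2.imwrite('pics/w7c.png',cv2.resize(a,None,fx=2.6,fy=2.6))"
```

```text
12.55 [ 0.5825 -0.2162  0.303 ] [[-0.971, 0.241, 0.003], [0.241, 0.971, 0.002], [-0.003, 0.003, -1.0]] 0.013352512262013453 [-0.4  8.   6.3]
rail_mark [503.5 106.1] 0.79 [ 0.5392 -0.0338  0.115 ]
```

View pics/w7c.png

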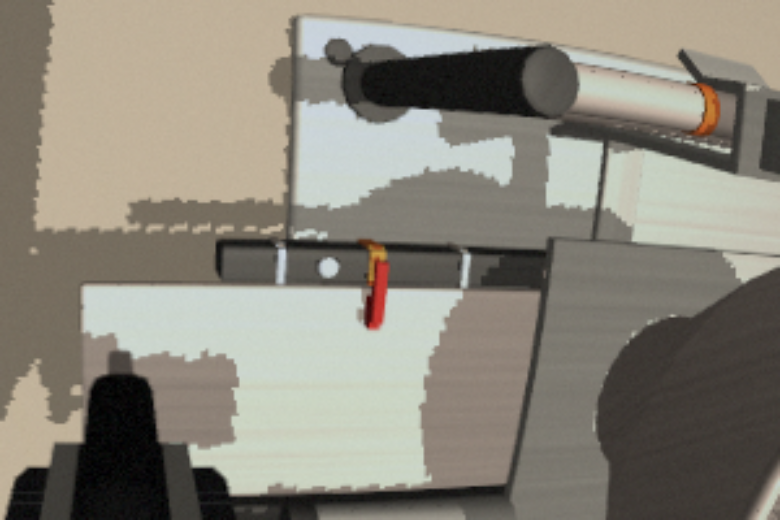

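The red pointer (378,265) lies on the orange mark (375,250), so travel is about 24 mm. The carrier still hangs with its lip by the band. I hold, then hand in.

>>> {"fn": "step_arm", "kwargs": {
  "steps": [
    [0, 0, 0, 0, -0.0005, 0, 1],
    [0, 0, 0, 0, -0.0005, 0, 1],
    [0, 0, 0, 0, -0.0005, 0, 1],
    [0, 0, 0, 0, -0.0005, 0, 1],
    [0, 0, 0, 0, -0.0005, 0, 1],
    [0, 0, 0, 0, -0.0005, 0, 1],
    [0, 0, 0, 0, -0.0005, 0, 1],
    [0, 0, 0, 0, -0.0005, 0, 1],
    [0, 0, 0, 0, -0.0005, 0, 1],
    [0, 0, 0, 0, -0.0005, 0, 1]
  ]
}}

```text
time: 13.48
ee_pos: [0.5824, -0.2166, 0.3029]
eef_rot: [[-0.971, 0.24, 0.003], [0.24, 0.971, 0.002], [-0.003, 0.003, -1.0]]
force: [1.0, 8.8, 7.2]
finger_gap: 0.0134
finger_force: 59.9
```

```bash
python3 -c "
from station import ctrl
s=ctrl.sense();print(s['ee_pos'],s['force'],s['finger_force']);print(ctrl.sign_off())"
```

```text
[ 0.58237205 -0.21658301  0.30294277] [1.00366896 8.81361519 7.24495908] 59.87682223320007
the job is handed in; nothing more can be done
None
```

I handed the job in at about 13.5 s: the carrier hangs released between the orange bands about 1 mm off their middle, and the arm is holding the gate at about 24–25 mm, on the orange half mark; no verdict came back.

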